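Find and mark the rubbing spot of a cooker-hood fan wheel

ROBOT

A 7-joint arm with a two-finger parallel gripper is mounted at the origin on the work surface. World frame = base frame: x ahead of the robot, y to its left, z up, the work surface at z = 0. Lengths are in m, angles in rad, forces in N, time in s.
With the tool pointing down it reaches from about 0.4 to 0.85 m from the base axis. Payload 10.4 kg.
Tool frame: the origin (TCP) lies on the centre line of the jaws, within the pads' length; the fingertips stand 11 mm ahead of it and the grasp point (between the pads) lies 8 mm behind it; z points along the fingers, y is the line along which they close (so a half turn about z gives the same grasp; the last joint's range is limited). The gripper opens to 87 mm and grips with 3 to 60 N. Pads are 19 mm wide; open, the fingers measure 117 mm over their backs; the gripper's body (75 mm by 190 mm) begins 51 mm behind the grasp point.
Start: joints at [-0.023, 0.332, -0.065, 1.46, 0.022, 1.35, -0.088], TCP at [0.625, 0, 0.234] pointing down, gripper open.
Joint ranges: [-2.6, 2.6], [-0.5, 2.12], [-1.47, 1.34], [0.16, 2.42], [-1.27, 4.41], [0.06, 2.06], [-2.6, 2.6]. Speed limits (rad/s): [2.22, 2.22, 2.79, 2.79, 3.14, 3.14, 3.14].

INTERFACE

Orientations are given as a unit quaternion [x, y, z, w].
In Python, from bench import r gives the robot as it stands.
- The arm moves only by the shell command python3 -m pendant 'ROWS' [OPENING] [FORCE]. ROWS is JSON, a list of rows, each a list of 4 numbers: the shift along the tool's x, y, z in m, then the turn about the tool's z in rad. A call has 1 to 8 rows; each row shifts and turns the commanded pose from where the row before left it, along the tool's axes as they then stand; what a row does not reach is not made up. A row lasts 1/12 s, in which the tool goes at most 41.7 mm and 7.16 degrees, less where a joint would pass 70% of its speed; a pose out of reach is approached as far as the arm can. A call with a gripper value outside its range is refused whole. OPENING is the opening, from 0 (shut) to 1 (fully open), set as the call begins (- or left out, the last holds). The fingers move at their own pace and stop on an object; FORCE is the grip in N (left out, the last holds). Time passes only in rows, so rows that do not move let the fingers close. It gives the time, the measured TCP pose, the force, the opening and the grip force at its end, in the units of the state.
- r.read_state(): the state, without advancing time (a new reading comes with each control period).
- r.camera(name): name is "scene" or "side" or "wrist"; returns a dict with "img" (400x640x3 uint8, red, green, blue), "camera_matrix" (3x3 intrinsics, pixels), "dist_coeffs" ([k1, k2, p1, p2, k3] as OpenCV has them; the pictures are not rectified), "xyz" and "attitude" of the camera in the world. Camera axes: x right, y down, z forward; pixel columns grow to the right and rows downward; lengths in m; the calibration is good to about 2 mm. A picture is of the moment at which its call begins. There is no depth.
- r.close_job(): hands the job in; it is judged then, once.
Trained networks look in the newest picture that a camera, given by its name, has taken for a name from the list of things; names that differ only in an ending like _2 or _b are one class to them, and where a whole thing is asked for, a point or a joint stands for the part that bears it (a point fixed in the world has none). Each returns a list of dicts, best first, with "score" (0 to 1); they miss things now and then, are a little off and sometimes report something else, mostly with a low value. They report only what shows in the picture. A call takes as long as a camera call. They do not tell look-alikes from the thing itself.
- r.outline_of(thing, camera): "mask" (400x640 bool, what is visible of it) and "bbox" ([centre column, centre row, width, height] in pixels, round what is visible of it).
The state is a dict: "time": time; "joint_positions": joint angles; "joint_vel": joint speeds; "joint_torque": joint torques, N m; "ee_pos": TCP position; "eef_rot": TCP orientation; "ft_force": force on the tool from outside, world axes, zero at the start; "torque": the same for the moment, N m; "width": finger opening in m; "grip_force": force on a finger pad.
Only numpy, scipy, OpenCV 4.12 (cv2) and the standard library are available. Lean on these libraries where they do the work, as an engineer would, in place of code of your own. Each camera call takes 0.05 s, during which the arm holds its last target. There are 200 camera calls.

TASK

The fan wheel taken down from the cooker hood rubs at one spot on its rim. Turn it gently by its blades to feel where the drag on the black shoe is greatest, and leave it standing still there. Then stand the small wooden knob upright on the wheel's bare rim right beside the shoe, to mark the spot, without turning the wheel off it or disturbing the other things on the worktop.

Things in the scene. Friction and masses are not known exactly. Their poses are not given: they have to be found in the camera images.
- housing: Fan housing: a grey plastic round tray 300 mm across, fixed to the worktop, its wall 12 mm thick and 30 mm high. Origin at the centre of its underside, on the worktop, on the axis of the wheel; z is up and x points from the axis to the shoe.
- wheel: White plastic fan wheel, 250 mm across, turning either way without end about the housing's axis; stays where it is left. Origin on the axis at the disc's underside, 24 mm above the worktop, z up, x along the first blade. The flat disc is 6 mm thick, its top 30 mm above the worktop; from 80 to 125 mm off the axis it is a bare flat rim. Bearing drag: about 1 N at 60 mm off the axis.
- hub_top (a point): Top centre of the wheel's hub, 70 mm above the worktop; it turns with the wheel and has the wheel's axes. The hub is 44 mm across. Around it five upright radial blades, 4 mm thick, stand on the disc from 20 to 80 mm off the axis, up to 75 mm above the worktop: one along the wheel's x, the rest every 72 degrees, with a pocket open from above between each two. Push blades with less than 20 N.
- shoe: Sprung black rubber shoe on the housing wall, 24 by 26 mm, top 36 mm above the worktop; origin at its centre, 139 mm off the axis along the housing's x. At one place of the turn, unseen, unknown and different each time, the bent rim rubs on it: from 0.4 rad before that place the drag rises smoothly to 6 to 12 N (pushing 60 mm off the axis), then falls alike. The wheel starts off it.
- mark (a point): The point just inside the shoe over which the knob shall stand: 106.5 mm from the axis along the housing's x, at the height of the top of the disc, 30 mm above the worktop. Fixed to the housing, it does not turn with the wheel.
- knob_mid (a point): Small wooden cupboard knob standing on the worktop, foot 30 mm across, head 24 mm across from 18 mm above its foot to the top, 44 mm high, 25 to 50 g. This point is on its axis half-way up, 22 mm above its foot; its z is up while it stands.
- spice: Bystander: amber glass spice jar, 42 mm across, 85 mm high; stands near the knob. Origin at the centre of its underside.
- mug: Bystander: white mug, 80 mm across, 90 mm high. Origin at the centre of its underside.
- moka: Bystander: aluminium coffee pot, about 96 mm across, 193 mm high. Origin at the centre of its underside.
- spatula: Bystander: wooden spatula lying on the worktop beside the fan. Origin near its middle, underneath.
Mind the look-alikes: they are no part of the job. What is meant by the part that bears knob_mid is not grey, and is the smaller of those in its own colour.

How it is judged:
On the way:
1. the wheel stands still at its tightest spot (it presses on the shoe with over 5.0 N), the knob still off the wheel (contact force between wheel and shoe above 5 N and angular speed of wheel below 0.08 rad/s and horizontal distance between knob_mid and wheel above 0.14 m), for 0.2 s.
At the end, for the whole second after the job is handed in: The wheel stands still within about 0.2 rad of its tightest spot (it presses on the shoe with over 5.0 N; about 8 N at the very spot), and the knob stands upright on the rim with its axis within 15 mm of the mark point beside the shoe, let go (contact force between wheel and shoe above 5 N and angular speed of wheel below 0.05 rad/s and horizontal distance between knob_mid and mark below 0.015 m and z of knob_mid in the frame of mark between 0.018 and 0.026 m and angle between knob_mid's own z axis and vertical below 0.12 rad); the robot touches nothing.
It fails at once if the wheel is pushed or pressed by the gripper with over 20 N (contact force between the fingers and wheel above 20 N).
It fails at once if the spice is shifted by over 20 mm (distance of spice from where it was at the start of the episode above 0.02 m).
It fails at once if the mug is shifted by over 20 mm (distance of mug from where it was at the start of the episode above 0.02 m).
It fails at once if the moka is shifted by over 20 mm (distance of moka from where it was at the start of the episode above 0.02 m).
It fails at once if the spatula is shifted by over 20 mm (distance of spatula from where it was at the start of the episode above 0.02 m).
It also fails if it takes over 72 s, if anything falls off the work surface, if the arm or the gripper's body presses on something with over 40 N, if the wrist force passes 120 N, or if a joint passes its speed limit or range.

## Working session

There is one attempt and no reset: what is moved stays moved. The work goes in short steps, Python scripts to look and compute and a shell command to move; the robot and the scene stay as the last step left them, time stands still between calls to the robot, and variables do not carry over. Pictures are saved under pics/ and viewed, at most 10 in all, crops included, and the job is handed in when it is done.

```bash
ls; mkdir -p pics
cat > h.py <<'E'
import numpy as np, cv2
from scipy.spatial.transform import Rotation as R
from bench import r
def cam(n,save=None):
    c=r.camera(n)
    if save: cv2.imwrite('pics/'+save,c['img'][:,:,::-1])
    return c
def rot(c):
    a=np.array(c['attitude'],float)
    return a if a.shape==(3,3) else R.from_quat(a).as_matrix()
def ray(c,u,v,z):
    p=cv2.undistortPoints(np.array([[[u,v]]],float),np.array(c['camera_matrix']),np.array(c['dist_coeffs']))[0,0]
    d=rot(c)@np.array([p[0],p[1],1]); o=np.array(c['xyz'])
    return o+d*(z-o[2])/d[2]
def proj(c,P):
    M=rot(c); P=np.atleast_2d(P)
    rv=cv2.Rodrigues(M.T)[0]; t=-M.T@np.array(c['xyz'])
    return cv2.projectPoints(P.astype(float),rv,t,np.array(c['camera_matrix']),np.array(c['dist_coeffs']))[0][:,0]
E
python3 - <<'E'
from h import *
cs={n:cam(n,n+'0.png') for n in('scene','side','wrist')}
for n,c in cs.items():
    print(n,np.round(c['xyz'],3),np.round(c['attitude'],3).tolist())
    for t in('housing','wheel','shoe','knob_mid','spice','mug','moka','spatula','hub_top'):
        for o in r.outline_of(t,n)[:3]: print(' ',t,round(o['score'],2),np.round(o['bbox']).tolist())
print(r.read_state())
cv2.imwrite('pics/both.png',cv2.resize(np.vstack([cs['scene']['img'],cs['side']['img']])[:,:,::-1],(480,600)))
E
```

```text
pics
scene [1.202 1.088 0.942] [0.244, 0.847, -0.455, -0.127]
  housing 0.76 [323.0, 224.0, 98.0, 60.0]
  wheel 0.85 [323.0, 222.0, 82.0, 48.0]
  shoe 0.54 [224.0, 151.0, 27.0, 52.0]
  shoe 0.39 [296.0, 241.0, 11.0, 10.0]
  knob_mid 0.62 [290.0, 182.0, 8.0, 12.0]
  knob_mid 0.44 [311.0, 176.0, 6.0, 18.0]
  knob_mid 0.39 [285.0, 169.0, 8.0, 10.0]
  spice 0.61 [258.0, 184.0, 11.0, 23.0]
  spice 0.58 [322.0, 226.0, 97.0, 61.0]
  mug 0.44 [293.0, 150.0, 15.0, 17.0]
  moka 0.56 [224.0, 151.0, 28.0, 51.0]
  spatula 0.91 [391.0, 292.0, 61.0, 68.0]
  hub_top 0.78 [322.0, 223.0, 79.0, 49.0]
side [ 0.364 -0.96   0.685] [0.872, -0.082, 0.036, -0.481]
  housing 0.54 [300.0, 153.0, 76.0, 20.0]
  wheel 0.81 [324.0, 204.0, 90.0, 59.0]
  shoe 0.39 [362.0, 189.0, 7.0, 6.0]
  knob_mid 0.61 [300.0, 264.0, 18.0, 27.0]
  knob_mid 0.46 [334.0, 270.0, 7.0, 18.0]
  spice 0.88 [379.0, 258.0, 20.0, 40.0]
  mug 0.74 [283.0, 345.0, 61.0, 71.0]
  moka 0.84 [438.0, 315.0, 63.0, 96.0]
  moka 0.66 [324.0, 210.0, 105.0, 72.0]
  spatula 0.86 [300.0, 154.0, 73.0, 21.0]
  spatula 0.48 [379.0, 258.0, 24.0, 42.0]
  hub_t
[... 441 characters left out ...]
0918, -0.06469407,  1.46014015,  0.02157836,
        1.34991528, -0.08847148]), 'joint_vel': array([ 4.82382625e-04, -1.12370042e-03, -1.33007583e-04, -6.46057127e-04,
        1.99048877e-05,  5.84761612e-04,  6.52555493e-04]), 'joint_torque': array([ 1.63101555e-03, -6.23031092e+01,  2.55219784e-02, -3.90116537e+01,
       -6.10991358e-02,  3.16581654e-02,  4.55410873e-05]), 'ee_pos': array([6.24996826e-01, 2.80159300e-05, 2.33550576e-01]), 'eef_rot': array([ 7.07094490e-01,  7.07119072e-01,  1.89612835e-05, -4.68912421e-06]), 'ft_force': array([-0.06698611, -0.13798195, -0.46895176]), 'torque': array([ 0.03162689,  0.00800349, -0.00388298]), 'grip_force': 0.0, 'width': 0.08681066947253643}
```

View pics/scene0.png

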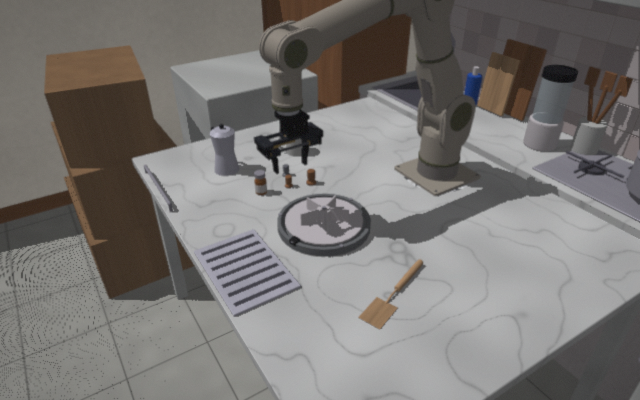

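View pics/side0.png

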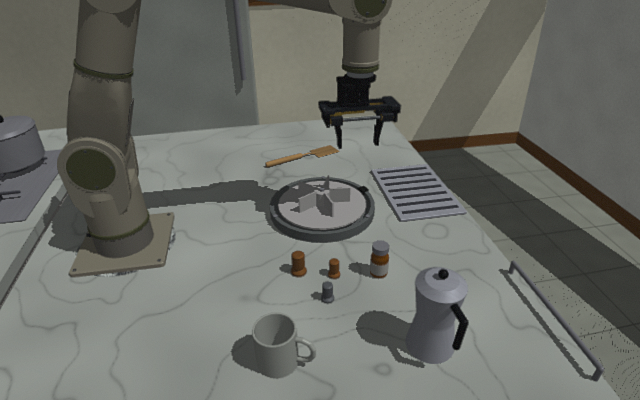

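Side view: the housing is at about (323,207) with its shoe at (362,189). There are three knobs: a large orange one at (299,263), a small orange one at (334,268), which is the target, and a grey one at (328,292). The spice jar is at (379,258). In the scene view the small orange knob is at (289,182).

Run:
```python
from h import *
S=cam('scene');D=cam('side');W=cam('wrist')
for n,c,P in (('scene',S,[(289,182),(311,177),(285,169),(260,183)]),('side',D,[(334,268),(299,263),(328,292),(379,258)])):
    print(n,[np.round(ray(c,*p,0.022)[:2],3).tolist() for p in P])
for n,c in (('scene',S),('side',D),('wrist',W)):
    for t,z in(('housing',.03),('wheel',.03),('shoe',.036),('knob_mid',.022)):
        for o in r.outline_of(t,n)[:3]:
            ys,xs=np.nonzero(o['mask']); 
            if len(xs)==0: continue
            if t in('housing','wheel'):
                # ground-plane points of hull -> circle via minEnclosing
                h=cv2.convexHull(np.c_[xs,ys].astype(np.int32))[:,0]
                g=np.array([ray(c,*p,z)[:2] for p in h]).astype(np.float32)
                print(n,t,round(o['score'],2),'circ',cv2.minEnclosingCircle(g))
            else: print(n,t,round(o['score'],2),ray(c,xs.mean(),ys.mean(),z)[:2].round(3))
```

```text
scene [[0.519, -0.21], [0.434, -0.197], [0.487, -0.299], [0.611, -0.26]]
side [[0.517, -0.226], [0.44, -0.192], [0.489, -0.3], [0.63, -0.212]]
scene housing 0.72 circ ((0.547129213809967, 0.07239508628845215), 0.1660710722208023)
scene wheel 0.78 circ ((0.5390886664390564, 0.05051954835653305), 0.13406437635421753)
scene knob_mid 0.52 [ 0.437 -0.195]
scene knob_mid 0.4 [ 0.487 -0.294]
side housing 0.92 circ ((0.5340626835823059, 0.030012309551239014), 0.16862575709819794)
side wheel 0.95 circ ((0.5389965176582336, 0.051130298525094986), 0.13514834642410278)
side knob_mid 0.79 [ 0.516 -0.229]
side knob_mid 0.69 [ 0.486 -0.3  ]
side knob_mid 0.66 [ 0.436 -0.196]
wrist housing 0.78 circ ((0.5383630990982056, 0.049366600811481476), 0.15350933372974396)
wrist wheel 0.85 circ ((0.5383173227310181, 0.04832461103796959), 0.126142680644989)
wrist shoe 0.86 [0.669 0.093]
wrist shoe 0.71 [ 0.52  -0.212]
wrist shoe 0.29 [0.54  0.066]
wrist knob_mid 0.67 [ 0.517 -0.223]
wrist knob_mid 0.66 [ 0.495 -0.271]
```

View pics/wrist0.png

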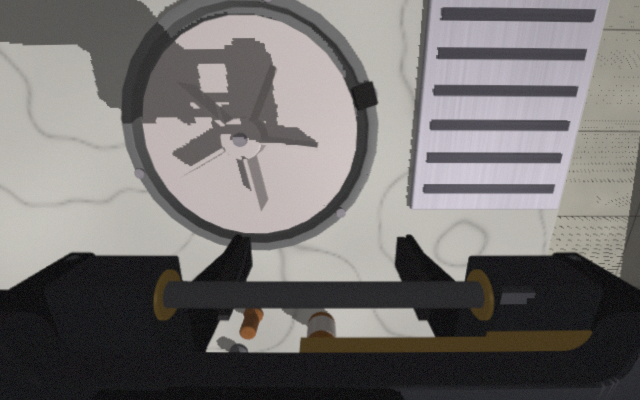

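The wrist view shows the wheel hub at (239,140) and the shoe at (365,96). Blade tips are near (272,68), (317,144), (265,210), (178,160) and (182,85). The small orange knob is at (250,322) and the spice jar at (320,325). Positions agree across the cameras: hub ≈ (0.5385, 0.049), shoe angle ≈ 0.32 rad. Next I'll fit the blade angles.

Run:
```python
from h import *
W=cam('wrist'); H=np.array([.5385,.049])
print('hub top px',ray(W,239,140,.07)[:2])
for p in [(272,68),(317,144),(265,210),(178,160),(182,85)]:
    d=ray(W,*p,.075)[:2]-H; print(p,np.hypot(*d).round(3),np.degrees(np.arctan2(d[1],d[0])).round(1))
im=W['img'].copy()
best=[]
for z in(.03,.036): print('shoe',z,ray(W,365,96,z)[:2]-H)
# overlay two hypotheses
def ov(a,col):
    for k in range(5):
        t=np.radians(a+72*k); u=np.array([np.cos(t),np.sin(t)])
        q=proj(W,[np.r_[H+.02*u,.075],np.r_[H+.08*u,.075],np.r_[H+.08*u,.03]])
        q=q.astype(int); cv2.polylines(im,[q.reshape(-1,1,2)],False,col,1)
ov(-1,(255,0,0))
cv2.imwrite('pics/ov.png',cv2.resize(im[0:260,110:400],None,fx=2.7,fy=2.3)[:,:,::-1])
```

```text
hub top px [0.53610042 0.04772958]
(272, 68) 0.077 61.7
(317, 144) 0.079 -3.5
(265, 210) 0.08 -74.6
(178, 160) 0.07 -162.3
(182, 85) 0.074 135.0
shoe 0.03 [0.13256798 0.04316256]
shoe 0.036 [0.13177571 0.04302695]
```

View pics/ov.png

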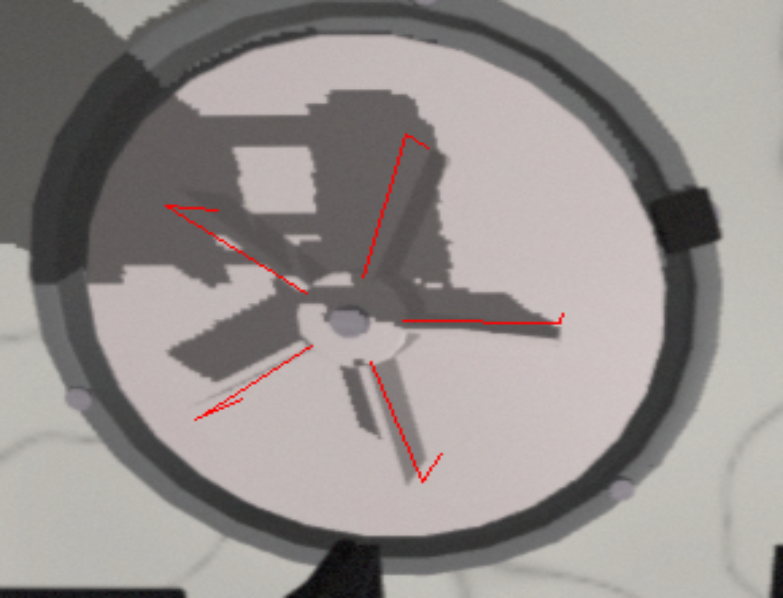

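The blade angles are about 2–3° clockwise of the overlay, so they sit at roughly -4.5° + 72k. I'll enter the pocket centred at 31.5° with the fingers closed, first stopping above it to check.

```bash
python3 -m pendant '[[0.02,-0.009,0.02,0],[0.02,-0.009,0.02,0],[0.02,-0.009,0.03,0],[0.02,-0.009,0.03,0],[0,0,0.015,0],[0,0,0,0]]' 0 5
python3 - <<'E'
from h import *
s=r.read_state(); print(s['ee_pos'],s['width'],s['ft_force'])
W=cam('wrist'); H=np.array([.5375,.0487]); im=W['img'].copy()
for k in range(5):
    t=np.radians(-4.5+72*k); u=np.array([np.cos(t),np.sin(t)])
    q=proj(W,[np.r_[H+.02*u,.075],np.r_[H+.08*u,.075],np.r_[H+.08*u,.03]]).astype(int)
    cv2.polylines(im,[q.reshape(-1,1,2)],False,(255,0,0),1)
e=s['ee_pos']
q=proj(W,[[e[0]+a*.015,e[1]+b*.0095,.075] for a,b in((1,1),(1,-1),(-1,-1),(-1,1))]).astype(int)
cv2.polylines(im,[q.reshape(-1,1,2)],True,(0,255,0),1)
cv2.imwrite('pics/ov2.png',im[:,:,::-1])
E
```

```text
time: 2.8
ee_pos: [0.5863, 0.0812, 0.1149]
eef_rot: [0.706, 0.708, -0.002, -0.002]
ft_force: [0.1, -1.2, -1.1]
width: 0.0554
grip_force: 0.0
[0.5863214  0.08117669 0.11485494] 0.05536166618611446 [ 0.07332028 -1.17101842 -1.14906086]
```

View pics/ov2.png

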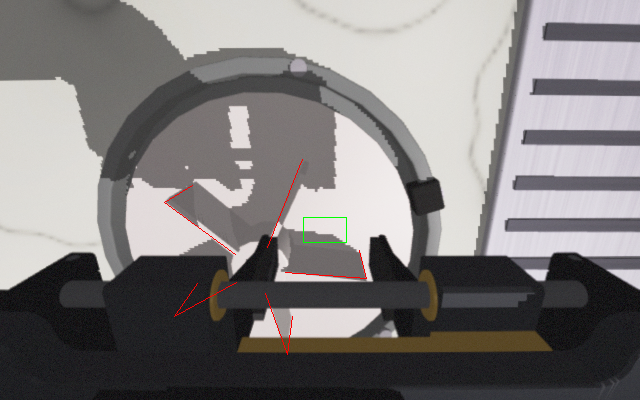

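The overlay matches the blades, and the finger footprint (325,230) falls inside the open pocket. I'll finish closing the fingers, descend, and compute the arc rows.

```bash
python3 -m pendant '[[0,0,0,0],[0,0,0,0],[0,0,0,0],[0,0,0,0],[0,0,0,0],[0,0,0,0],[0,0,0,0],[0,0,0,0]]' 0 5
python3 -m pendant '[[0,0,0.008,0],[0,0,0.01,0],[0,0,0.01,0],[0,0,0.01,0],[0,0,0.01,0],[0,0,0.01,0],[0,0,0.006,0],[0,0,0,0]]'
python3 - <<'E'
from h import *
e=r.read_state()['ee_pos'];H=np.array([.5375,.0487]);d=e[:2]-H;print(e,np.hypot(*d),np.degrees(np.arctan2(d[1],d[0])))
a0=np.arctan2(d[1],d[0])
for i in range(34):
    f=lambda a:.06*np.array([np.cos(a),np.sin(a)])
    s=(f(a0+.2*i+.2)-f(a0+.2*i))/4
    print(i,round(np.degrees(a0+.2*i+.2)),np.round(s[::-1],4).tolist())
E
```

```text
time: 3.52
ee_pos: [0.589, 0.08, 0.1186]
eef_rot: [0.707, 0.707, 0.0, 0.0]
ft_force: [0.1, -0.6, 0.3]
width: 0.0024
grip_force: 0.0
time: 4.18
ee_pos: [0.588, 0.0798, 0.0526]
eef_rot: [0.707, 0.707, -0.001, -0.001]
ft_force: [0.3, 0.3, 0.7]
width: 0.0006
grip_force: 0.0
[0.58801695 0.0798453  0.05262581] 0.05934637299086101 31.655142588902553
0 43 [0.0024, -0.0018]
1 55 [0.002, -0.0023]
2 66 [0.0015, -0.0026]
3 77 [0.0009, -0.0028]
4 89 [0.0004, -0.003]
5 100 [-0.0002, -0.003]
6 112 [-0.0008, -0.0029]
7 123 [-0.0014, -0.0027]
8 135 [-0.0019, -0.0023]
9 146 [-0.0023, -0.0019]
10 158 [-0.0026, -0.0014]
11 169 [-0.0029, -0.0009]
12 181 [-0.003, -0.0003]
13 192 [-0.003, 0.0003]
14 204 [-0.0029, 0.0009]
15 215 [-0.0026, 0.0015]
16 226 [-0.0023, 0.002]
17 238 [-0.0018, 0.0024]
18 249 [-0.0013, 0.0027]
19 261 [-0.0008, 0.0029]
20 272 [-0.0002, 0.003]
21 284 [0.0004, 0.003]
22 295 [0.001, 0.0028]
23 307 [0.0015, 0.0026]
24 318 [0.002, 0.0022]
25 330 [0.0024, 0.0018]
26 341 [0.0027, 0.0013]
27 353 [0.0029, 0.0007]
28 364 [0.003, 0.0001]
29 375 [0.003, -0.0005]
30 387 [0.0028, -0.0011]
31 398 [0.0025, -0.0016]
32 410 [0.0022, -0.0021]
33 421 [0.0017, -0.0025]
```

```bash
g(){ grep -E 'time|ee_pos|ft_force' | tr '\n' ' '; echo; }
python3 -m pendant '[[0.0024,-0.0018,0,0],[0.0024,-0.0018,0,0],[0.0024,-0.0018,0,0],[0.0024,-0.0018,0,0]]' | g
python3 -m pendant '[[0.002,-0.0023,0,0],[0.002,-0.0023,0,0],[0.002,-0.0023,0,0],[0.002,-0.0023,0,0]]' | g
python3 -m pendant '[[0.0015,-0.0026,0,0],[0.0015,-0.0026,0,0],[0.0015,-0.0026,0,0],[0.0015,-0.0026,0,0]]' | g
python3 -m pendant '[[0.0009,-0.0028,0,0],[0.0009,-0.0028,0,0],[0.0009,-0.0028,0,0],[0.0009,-0.0028,0,0]]' | g
python3 -m pendant '[[0.0004,-0.003,0,0],[0.0004,-0.003,0,0],[0.0004,-0.003,0,0],[0.0004,-0.003,0,0]]' | g
python3 -m pendant '[[-0.0002,-0.003,0,0],[-0.0002,-0.003,0,0],[-0.0002,-0.003,0,0],[-0.0002,-0.003,0,0]]' | g
```

```text
time: 4.52 ee_pos: [0.5819, 0.0901, 0.0552] ft_force: [0.8, 0.4, -0.4] 
time: 4.85 ee_pos: [0.5726, 0.0975, 0.0547] ft_force: [0.4, -1.8, 0.2] 
time: 5.18 ee_pos: [0.562, 0.1037, 0.0546] ft_force: [0.8, -1.2, 0.1] 
time: 5.52 ee_pos: [0.5508, 0.1073, 0.0546] ft_force: [2.0, -1.3, -0.0] 
time: 5.85 ee_pos: [0.5388, 0.1089, 0.0546] ft_force: [1.9, -1.2, -0.1] 
time: 6.18 ee_pos: [0.5267, 0.108, 0.0546] ft_force: [1.9, -0.0, 0.2]
```

```bash
g(){ grep -E 'time|ee_pos|ft_force' | tr '\n' ' '; echo; }
python3 -m pendant '[[-0.0008,-0.0029,0,0],[-0.0008,-0.0029,0,0],[-0.0008,-0.0029,0,0],[-0.0008,-0.0029,0,0]]' | g
python3 -m pendant '[[-0.0014,-0.0027,0,0],[-0.0014,-0.0027,0,0],[-0.0014,-0.0027,0,0],[-0.0014,-0.0027,0,0]]' | g
python3 -m pendant '[[-0.0019,-0.0023,0,0],[-0.0019,-0.0023,0,0],[-0.0019,-0.0023,0,0],[-0.0019,-0.0023,0,0]]' | g
python3 -m pendant '[[-0.0023,-0.0019,0,0],[-0.0023,-0.0019,0,0],[-0.0023,-0.0019,0,0],[-0.0023,-0.0019,0,0]]' | g
python3 -m pendant '[[-0.0026,-0.0014,0,0],[-0.0026,-0.0014,0,0],[-0.0026,-0.0014,0,0],[-0.0026,-0.0014,0,0]]' | g
python3 -m pendant '[[-0.0029,-0.0009,0,0],[-0.0029,-0.0009,0,0],[-0.0029,-0.0009,0,0],[-0.0029,-0.0009,0,0]]' | g
python3 -m pendant '[[-0.003,-0.0003,0,0],[-0.003,-0.0003,0,0],[-0.003,-0.0003,0,0],[-0.003,-0.0003,0,0]]' | g
```

```text
time: 6.52 ee_pos: [0.5151, 0.1048, 0.0546] ft_force: [0.5, 0.3, 0.1] 
time: 6.85 ee_pos: [0.5043, 0.0991, 0.0546] ft_force: [1.4, 0.1, 0.1] 
time: 7.18 ee_pos: [0.4952, 0.0914, 0.0546] ft_force: [0.8, 0.2, -0.1] 
time: 7.52 ee_pos: [0.4876, 0.0822, 0.0545] ft_force: [0.3, 0.2, 0.3] 
time: 7.85 ee_pos: [0.4821, 0.0718, 0.0545] ft_force: [1.1, -0.0, 0.0] 
time: 8.18 ee_pos: [0.4786, 0.0602, 0.0546] ft_force: [0.9, 2.3, 0.2] 
time: 8.52 ee_pos: [0.4774, 0.0481, 0.0545] ft_force: [0.2, 2.5, -0.4]
```

```bash
g(){ grep -E 'time|ee_pos|ft_force' | tr '\n' ' '; echo; }
python3 -m pendant '[[-0.003,0.0003,0,0],[-0.003,0.0003,0,0],[-0.003,0.0003,0,0],[-0.003,0.0003,0,0]]' | g
python3 -m pendant '[[-0.0029,0.0009,0,0],[-0.0029,0.0009,0,0],[-0.0029,0.0009,0,0],[-0.0029,0.0009,0,0]]' | g
python3 -m pendant '[[-0.0026,0.0015,0,0],[-0.0026,0.0015,0,0],[-0.0026,0.0015,0,0],[-0.0026,0.0015,0,0]]' | g
python3 -m pendant '[[-0.0023,0.002,0,0],[-0.0023,0.002,0,0],[-0.0023,0.002,0,0],[-0.0023,0.002,0,0]]' | g
```

```text
time: 8.85 ee_pos: [0.4786, 0.0361, 0.0545] ft_force: [0.2, 1.3, 0.2] 
time: 9.18 ee_pos: [0.4823, 0.0245, 0.0545] ft_force: [0.3, 1.5, 0.3] 
time: 9.52 ee_pos: [0.4883, 0.0141, 0.0545] ft_force: [-1.0, 2.3, 0.5] 
time: 9.85 ee_pos: [0.4964, 0.005, 0.0545] ft_force: [-0.2, 1.0, 0.0]
```

```bash
g(){ grep -E 'time|ee_pos|ft_force' | tr '\n' ' '; echo; }
python3 -m pendant '[[-0.0018,0.0024,0,0],[-0.0018,0.0024,0,0],[-0.0018,0.0024,0,0],[-0.0018,0.0024,0,0]]' | g
python3 -m pendant '[[-0.0013,0.0027,0,0],[-0.0013,0.0027,0,0],[-0.0013,0.0027,0,0],[-0.0013,0.0027,0,0]]' | g
python3 -m pendant '[[-0.0008,0.0029,0,0],[-0.0008,0.0029,0,0],[-0.0008,0.0029,0,0],[-0.0008,0.0029,0,0]]' | g
python3 -m pendant '[[-0.0002,0.003,0,0],[-0.0002,0.003,0,0],[-0.0002,0.003,0,0],[-0.0002,0.003,0,0]]' | g
```

```text
time: 10.18 ee_pos: [0.506, -0.0021, 0.0545] ft_force: [-0.7, 1.7, 0.4] 
time: 10.52 ee_pos: [0.5169, -0.0073, 0.0546] ft_force: [-1.0, 1.1, 0.1] 
time: 10.85 ee_pos: [0.5284, -0.0104, 0.0545] ft_force: [-2.4, 1.1, 0.5] 
time: 11.18 ee_pos: [0.5405, -0.0112, 0.0545] ft_force: [-1.7, 0.6, -0.1]
```

```bash
g(){ grep -E 'time|ee_pos|ft_force' | tr '\n' ' '; echo; }
python3 -m pendant '[[0.0004,0.003,0,0],[0.0004,0.003,0,0],[0.0004,0.003,0,0],[0.0004,0.003,0,0]]' | g
python3 -m pendant '[[0.001,0.0028,0,0],[0.001,0.0028,0,0],[0.001,0.0028,0,0],[0.001,0.0028,0,0]]' | g
python3 -m pendant '[[0.0015,0.0026,0,0],[0.0015,0.0026,0,0],[0.0015,0.0026,0,0],[0.0015,0.0026,0,0]]' | g
python3 -m pendant '[[0.002,0.0022,0,0],[0.002,0.0022,0,0],[0.002,0.0022,0,0],[0.002,0.0022,0,0]]' | g
```

```text
time: 11.52 ee_pos: [0.5525, -0.0096, 0.0546] ft_force: [-1.6, 0.2, -1.1] 
time: 11.85 ee_pos: [0.5629, -0.0056, 0.0543] ft_force: [-6.5, -0.1, 1.6] 
time: 12.18 ee_pos: [0.5723, -0.0001, 0.0538] ft_force: [-7.9, -2.3, 1.1] 
time: 12.52 ee_pos: [0.5817, 0.0077, 0.0539] ft_force: [-4.3, -1.9, -0.4]
```

The peak lies near TCP angle -55.5° and the wheel has overshot it by about 12°. I'll push back gently with the blade on the other side of the pocket, watching the force.

```bash
g(){ grep -E 'time|ee_pos|ft_force' | tr '\n' ' '; echo; }
python3 -m pendant '[[-0.002,-0.0022,0,0],[-0.002,-0.0022,0,0],[-0.002,-0.0022,0,0],[-0.002,-0.0022,0,0]]' | g
python3 -m pendant '[[-0.0015,-0.0026,0,0],[-0.0015,-0.0026,0,0],[-0.0015,-0.0026,0,0],[-0.0015,-0.0026,0,0]]' | g
python3 -m pendant '[[-0.001,-0.0028,0,0],[-0.001,-0.0028,0,0]]' | g
python3 -m pendant '[[-0.001,-0.0028,0,0],[-0.001,-0.0028,0,0]]' | g
python3 -m pendant '[[-0.0004,-0.003,0,0]]' | g
python3 -m pendant '[[-0.0004,-0.003,0,0]]' | g
```

```text
time: 12.85 ee_pos: [0.5739, 0.0001, 0.0549] ft_force: [0.1, -0.5, -0.3] 
time: 13.18 ee_pos: [0.5632, -0.0057, 0.0547] ft_force: [-0.1, 0.0, -0.4] 
time: 13.35 ee_pos: [0.5575, -0.0077, 0.0546] ft_force: [-0.8, -0.2, 0.5] 
time: 13.52 ee_pos: [0.5519, -0.0096, 0.0546] ft_force: [0.1, -0.9, 0.3] 
time: 13.6 ee_pos: [0.5489, -0.0102, 0.0545] ft_force: [0.2, 0.4, 0.6] 
time: 13.68 ee_pos: [0.546, -0.0104, 0.0546] ft_force: [-1.0, 1.0, -0.5]
```

```bash
g(){ grep -E 'time|ee_pos|ft_force' | tr '\n' ' '; echo; }
python3 -m pendant '[[-0.0004,-0.003,0,0]]' | g
python3 -m pendant '[[-0.0003,-0.003,0,0]]' | g
python3 -m pendant '[[0,-0.003,0,0]]' | g
python3 -m pendant '[[0.0002,-0.003,0,0]]' | g
```

```text
time: 13.77 ee_pos: [0.5434, -0.0106, 0.0547] ft_force: [7.1, 1.8, -2.0] 
time: 13.85 ee_pos: [0.5415, -0.0107, 0.0551] ft_force: [8.4, 2.1, -2.8] 
time: 13.93 ee_pos: [0.539, -0.0105, 0.0554] ft_force: [8.1, 1.4, 0.1] 
time: 14.02 ee_pos: [0.5364, -0.0102, 0.0556] ft_force: [8.7, 2.3, -0.7]
```

By the finger-and-blade geometry, the wheel should now be within about 1° of the peak. I'll back off to mid-pocket, lift, and move aside for a look.

```bash
g(){ grep -E 'time|ee_pos|ft_force' | tr '\n' ' '; echo; }
python3 -m pendant '[[0,0,0,0],[0,0,0,0],[0,0.003,0,0],[0,0.005,0,0],[0.001,0.005,0,0],[0.001,0.005,0,0],[0,0,-0.01,0],[0,0,-0.02,0]]' | g
python3 -m pendant '[[0,0,-0.03,0],[0,0,-0.03,0],[-0.03,0,-0.03,0.1],[-0.03,0,-0.03,0.1],[-0.03,0,-0.02,0.1],[-0.03,0,0,0.1],[0,0,0,0.1],[0,0,0,0.1]]' 0.6 | g
python3 - <<'E'
from h import *
s=r.read_state();e=s['ee_pos'];print(e)
H=np.array([.5375,.0487])
for n in('wrist','side'):
    W=cam(n); im=W['img'].copy()
    for o in r.outline_of('knob_mid',n)[:3]:
        print(n,round(o['score'],2),np.round(o['bbox']),ray(W,o['bbox'][0],o['bbox'][1],.022)[:2])
    for o in r.outline_of('wheel',n)[:1]: print(np.round(o['bbox']))
    for k in range(5):
        t=np.radians(-37.6+72*k); u=np.array([np.cos(t),np.sin(t)])
        q=proj(W,[np.r_[H+.02*u,.075],np.r_[H+.08*u,.075],np.r_[H+.08*u,.03]]).astype(int)
        cv2.polylines(im,[q.reshape(-1,1,2)],False,(255,0,0),1)
    if n=='wrist': a=im
    else: b=cv2.resize(im[170:310,240:440],(640,448))
cv2.imwrite('pics/v3.png',cv2.resize(np.vstack([a,b]),(452,600))[:,:,::-1])
E
```

```text
time: 14.68 ee_pos: [0.5508, -0.0089, 0.083] ft_force: [0.2, 0.6, -0.2] 
time: 15.35 ee_pos: [0.5339, -0.1282, 0.2248] ft_force: [-0.3, 1.5, -0.8] 
[ 0.53386891 -0.1281891   0.22475059]
wrist 0.84 [354. 245.  20.  32.] [ 0.5135738  -0.22792429]
wrist 0.75 [298. 259.  26.  48.] [ 0.4407779  -0.20180925]
[227.  79. 242. 158.]
side 0.76 [334. 271.  10.  20.] [ 0.51606044 -0.23536872]
side 0.62 [300. 265.  17.  28.] [ 0.44028417 -0.19898781]
side 0.59 [327. 293.  10.  17.] [ 0.48565716 -0.30173975]
[321. 203.  87.  54.]
```

View pics/v3.png

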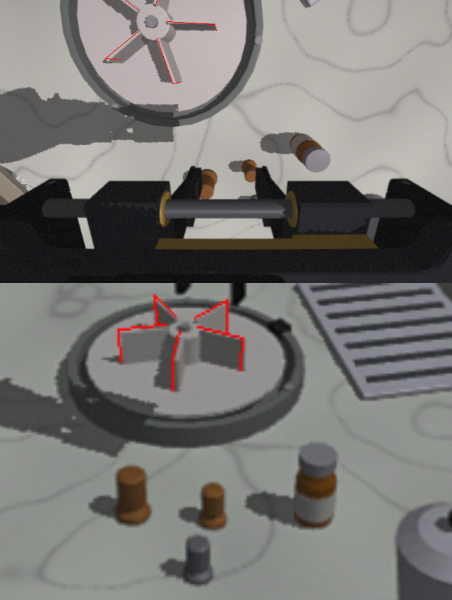

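The overlay at the predicted angle (-37.6°) lies on the blades in both views, so the wheel stands at the peak. The small orange knob is at about (0.515, -0.23), between the large knob and the spice jar. I'll now turn the tool to the tangential orientation and look at the knob from close by.

```bash
g(){ grep -E 'time|ee_pos|eef|ft_force|width' | tr '\n' ' '; echo; }
python3 -m pendant '[[0,0,0,0.108],[0,0,0,0.108],[0,0,0,0.108],[0,0,0,0.108],[0,0,0,0.108],[0,0,0,0.106],[0,0,0,0],[0,0,0,0]]' 0.6 | g
python3 -m pendant '[[-0.025,0.022,0.018,0],[-0.025,0.022,0.018,0],[-0.025,0.022,0.018,0],[-0.025,0.022,0.018,0],[0,0,0,0],[0,0,0,0]]' | g
python3 - <<'E'
from h import *
s=r.read_state();e=s['ee_pos'];M=R.from_quat(s['eef_rot']).as_matrix();print(e,M[:,0].round(3),M[:,1].round(3),s['width'])
W=cam('wrist','w4.png'); im=W['img'].copy()
for o in r.outline_of('knob_mid','wrist')[:4]:
    b=o['bbox'];P=ray(W,b[0],b[1],.022);print(round(o['score'],2),np.round(b),P[:2])
    if o['score']>.3: cv2.rectangle(im,(int(b[0]-b[2]/2),int(b[1]-b[3]/2)),(int(b[0]+b[2]/2),int(b[1]+b[3]/2)),(0,255,0),1)
    hs=np.linspace(0,2*np.pi,40)
    rings=[np.c_[P[0]+rr*np.cos(hs),P[1]+rr*np.sin(hs),0*hs+z] for rr,z in((.015,.001),(.012,.018),(.012,.044))]
    bb=np.vstack([proj(W,q) for q in rings]); print('  model bbox',bb.min(0).round(),bb.max(0).round(),' seen',b[0]-b[2]/2,b[1]-b[3]/2,b[0]+b[2]/2,b[1]+b[3]/2)
cv2.imwrite('pics/ov4.png',im[:,:,::-1])
E
```

```text
time: 16.32 ee_pos: [0.5345, -0.1254, 0.2235] eef_rot: [0.986, 0.164, -0.0, -0.0] ft_force: [0.0, -0.3, -0.0] width: 0.0521 
time: 16.82 ee_pos: [0.4661, -0.2425, 0.1506] eef_rot: [0.987, 0.162, -0.001, -0.0] ft_force: [-0.1, 1.2, -0.3] width: 0.0523 
[ 0.46614405 -0.24248303  0.15062029] [ 0.948  0.319 -0.002] [ 0.319 -0.948 -0.001] 0.052274942964685524
0.98 [322. 138.  27.  34.] [ 0.51617012 -0.22517126]
  model bbox [307. 120.] [338. 155.]  seen 308.84999999999997 120.80000000000001 335.95 155.0
0.93 [272. 210.  44.  54.] [ 0.43303784 -0.20049807]
  model bbox [256. 190.] [290. 230.]  seen 250.24999999999997 182.70000000000002 294.54999999999995 237.1
0.78 [383. 192.  37.  34.] [ 0.48580852 -0.29766851]
  model bbox [365. 172.] [400. 211.]  seen 364.3 174.65 401.09999999999997 208.95000000000002
```

View pics/ov4.png

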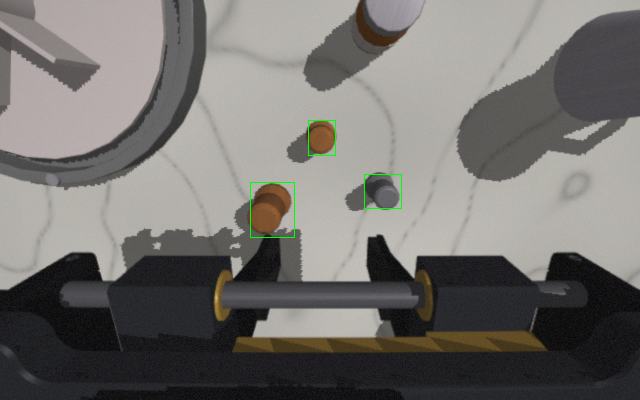

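The target knob is at (322,138), world (0.516, -0.225), and the model box matches. Spice and the other knobs are clear of the finger line. I'll move above it, lower, and look at the state before closing.

```bash
g(){ grep -E 'time|ee_pos|ft_force|width|grip' | tr '\n' ' '; echo; }
python3 -m pendant '[[0.015,0,0,0],[0.02,0,0,0],[0.018,0,0,0],[0,0,0.025,0],[0,0,0.03,0],[0,0,0.03,0],[0,0,0,0],[0,0,0,0]]' 0.6 | g
python3 - <<'E'
from h import *
s=r.read_state();e=s['ee_pos'];M=R.from_quat(s['eef_rot']).as_matrix();print(M.T@(np.array([.516,-.225,.033])-e))
E
```

```text
time: 17.58 ee_pos: [0.5181, -0.2228, 0.0663] ft_force: [0.1, 0.1, -0.1] width: 0.0521 grip_force: 0.0 
[-0.00262524  0.00151274  0.03326819]
```

```bash
g(){ grep -E 'time|ee_pos|ft_force|width|grip' | tr '\n' ' '; echo; }
python3 -m pendant '[[-0.0025,0.0015,0.008,0],[0,0,0.01,0],[0,0,0.01,0],[0,0,0.005,0],[0,0,0,0],[0,0,0,0]]' 0.6 | g
python3 -m pendant '[[0,0,0,0],[0,0,0,0],[0,0,0,0],[0,0,0,0],[0,0,0,0],[0,0,0,0],[0,0,0,0],[0,0,0,0]]' 0.1 10 | g
python3 -m pendant '[[0,0,0,0],[0,0,0,0],[0,0,-0.005,0],[0,0,-0.01,0],[0,0,-0.015,0],[0,0,-0.02,0],[0,0,0,0],[0,0,0,0]]' | g
```

```text
time: 18.08 ee_pos: [0.516, -0.2263, 0.0333] ft_force: [0.3, -0.2, -0.0] width: 0.0525 grip_force: 0.0 
time: 18.75 ee_pos: [0.5162, -0.2263, 0.0336] ft_force: [-0.1, 0.8, 0.7] width: 0.0238 grip_force: 10.0 
time: 19.42 ee_pos: [0.517, -0.2267, 0.0852] ft_force: [-0.4, 0.0, -0.7] width: 0.0234 grip_force: 10.0
```

The knob is held (width 23.8 mm, 10 N). I'll raise it, carry it over the mark at about (0.6385, 0.083), and check there.

```bash
g(){ grep -E 'time|ee_pos|ft_force|width|grip' | tr '\n' ' '; echo; }
python3 -m pendant '[[0,0,-0.03,0],[0,0,-0.03,0],[0.01,-0.012,-0.005,0],[0.02,-0.024,0,0],[0.022,-0.026,0,0],[0.022,-0.026,0,0],[0.022,-0.026,0,0],[0.022,-0.026,0,0]]' | g
python3 -m pendant '[[0.022,-0.026,0,0],[0.022,-0.026,0,0],[0.022,-0.026,0,0],[0.02,-0.025,0,0],[0.01,-0.012,0,0],[0,0,0.01,0],[0,0,0,0],[0,0,0,0]]' | g
python3 - <<'E'
from h import *
s=r.read_state();e=s['ee_pos'];M=R.from_quat(s['eef_rot']).as_matrix();T=np.array([.6385,.083,.064])
print(e,M.T@(T-e))
W=cam('wrist'); im=W['img'].copy()
for n in('wrist','scene','side'):
    if n!='wrist': C=cam(n)
    else: C=W
    for o in r.outline_of('shoe',n)[:3]:
        ys,xs=np.nonzero(o['mask']); print(n,round(o['score'],2),ray(C,xs.mean(),ys.mean(),.036)[:2])
    if n!='wrist':
        hs=np.linspace(0,2*np.pi,60)
        for rr,z in((.015,.03),(.012,.074)): cv2.polylines(C['img'],[proj(C,np.c_[T[0]+rr*np.cos(hs),T[1]+rr*np.sin(hs),0*hs+z]).astype(int).reshape(-1,1,2)],True,(0,255,0),1)
    if n=='side': a=cv2.resize(C['img'][110:260,220:440],(640,436))
    if n=='scene': b=cv2.resize(C['img'][150:270,250:400],(640,512))
cv2.imwrite('pics/v5.png',cv2.resize(np.vstack([a,b]),(405,600))[:,:,::-1])
E
```

```text
time: 20.08 ee_pos: [0.5832, -0.0544, 0.1479] ft_force: [0.6, 0.1, 0.4] width: 0.0238 grip_force: 10.0 
time: 20.75 ee_pos: [0.6367, 0.0816, 0.1373] ft_force: [-0.8, -0.5, -0.4] width: 0.0234 grip_force: 10.0 
[0.63669412 0.08164324 0.13731273] [ 0.00234076 -0.00076641  0.07330615]
wrist 0.84 [0.6731617  0.09272366]
side 0.48 [0.66643044 0.08069206]
side 0.44 [ 0.62351148 -0.23133918]
```

View pics/v5.png

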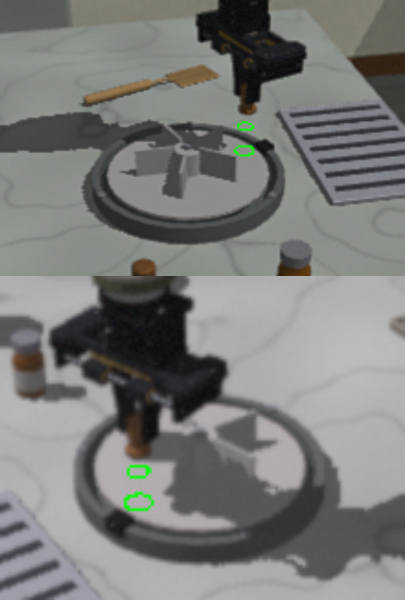

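The knob hangs upright over the rim, and the target ring at (245,150) in the side half sits just inside the shoe. Lowering it now.

```bash
g(){ grep -E 'time|ee_pos|ft_force|width|grip' | tr '\n' ' '; echo; }
python3 -m pendant '[[0.002,-0.001,0.015,0],[0,0,0.02,0],[0,0,0.015,0],[0,0,0.01,0],[0,0,0.006,0],[0,0,0.003,0],[0,0,0,0],[0,0,0,0]]' | g
python3 -m pendant '[[0,0,0.001,0],[0,0,0,0],[0,0,0,0]]' | g
python3 -m pendant '[[0,0,0.001,0],[0,0,0,0],[0,0,0,0]]' | g
```

```text
time: 21.72 ee_pos: [0.6396, 0.0852, 0.0703] ft_force: [0.3, 0.3, -0.8] width: 0.0233 grip_force: 10.0 
time: 21.97 ee_pos: [0.6394, 0.0852, 0.069] ft_force: [-0.3, 0.5, 0.0] width: 0.0234 grip_force: 10.0 
time: 22.22 ee_pos: [0.6391, 0.0852, 0.0675] ft_force: [-0.2, 0.6, -0.5] width: 0.0239 grip_force: 10.0
```

```bash
g(){ grep -E 'time|ee_pos|ft_force' | tr '\n' ' '; echo; }
python3 -m pendant '[[0,0.0015,0.001,0],[0,0,0.001,0],[0,0,0,0],[0,0,0,0]]' | g
python3 -m pendant '[[0,0,0.001,0],[0,0,0,0],[0,0,0,0]]' | g
python3 -m pendant '[[0,0,0.0005,0],[0,0,0,0],[0,0,0,0]]' | g
python3 -m pendant '[[0,0,0.0005,0],[0,0,0,0],[0,0,0,0]]' | g
```

```text
time: 22.55 ee_pos: [0.6395, 0.0837, 0.0654] ft_force: [-0.2, -0.4, -0.6] 
time: 22.8 ee_pos: [0.6396, 0.0838, 0.0644] ft_force: [0.3, 0.9, -0.5] 
time: 23.05 ee_pos: [0.6396, 0.0838, 0.064] ft_force: [-0.2, 0.6, -0.9] 
time: 23.3 ee_pos: [0.6397, 0.0838, 0.0637] ft_force: [0.2, 0.6, 0.9]
```

```bash
g(){ grep -E 'time|ee_pos|ft_force|width' | tr '\n' ' '; echo; }
python3 -m pendant '[[0,0,0.0003,0],[0,0,0,0],[0,0,0,0]]' | g
python3 -m pendant '[[0,0,0,0],[0,0,0,0],[0,0,0,0],[0,0,0,0],[0,0,0,0],[0,0,0,0]]' 0.55 | g
python3 -m pendant '[[0,0,-0.003,0],[0,0,-0.008,0],[0,0,-0.015,0],[0,0,-0.025,0],[0,0,-0.03,0],[-0.03,0,-0.03,0],[-0.03,0,-0.02,0],[-0.03,0,0,0]]' | g
python3 -m pendant '[[-0.03,0,0,0],[-0.03,0,0,0],[0,0,0,0],[0,0,0,0]]' | g
python3 - <<'E'
from h import *
T=np.array([.6385,.083]);H=np.array([.5377,.0488]);out=[]
for n,(a,b,c,d) in(('side',(130,260,240,440)),('wrist',(0,400,0,640))):
    C=cam(n);im=C['img'].copy()
    for t in('knob_mid',):
        for o in r.outline_of(t,n)[:4]: bb=o['bbox'];print(n,round(o['score'],2),np.round(bb),ray(C,bb[0],bb[1],.052)[:2])
    hs=np.linspace(0,2*np.pi,60)
    for rr,z in((.015,.03),(.012,.074)): cv2.polylines(im,[proj(C,np.c_[T[0]+rr*np.cos(hs),T[1]+rr*np.sin(hs),0*hs+z]).astype(int).reshape(-1,1,2)],True,(0,255,0),1)
    for k in range(5):
        t=np.radians(-37.6+72*k); u=np.array([np.cos(t),np.sin(t)])
        cv2.polylines(im,[proj(C,[np.r_[H+.02*u,.075],np.r_[H+.08*u,.075],np.r_[H+.08*u,.03]]).astype(int).reshape(-1,1,2)],False,(255,0,0),1)
    out.append(cv2.resize(im[a:b,c:d],(640,400)))
cv2.imwrite('pics/v6.png',cv2.resize(np.vstack(out),(480,600))[:,:,::-1])
E
```

```text
time: 23.55 ee_pos: [0.6398, 0.0838, 0.0636] ft_force: [-2.7, 0.2, 5.3] width: 0.0236 
time: 24.05 ee_pos: [0.6396, 0.0838, 0.0631] ft_force: [-0.8, 0.6, 0.1] width: 0.0467 
time: 24.72 ee_pos: [0.5561, 0.0553, 0.199] ft_force: [0.4, 0.0, 0.7] width: 0.0479 
time: 25.05 ee_pos: [0.4974, 0.0356, 0.1949] ft_force: [0.8, 0.1, 0.6] width: 0.048 
side 0.68 [353. 188.   5.  14.] [0.63477225 0.06997967]
side 0.64 [329. 293.  15.  16.] [ 0.48367987 -0.33279785]
side 0.59 [301. 265.  16.  25.] [ 0.43919764 -0.2342201 ]
wrist 0.76 [326.  27.  33.  50.] [0.63966752 0.08083101]
```

View pics/v6.png

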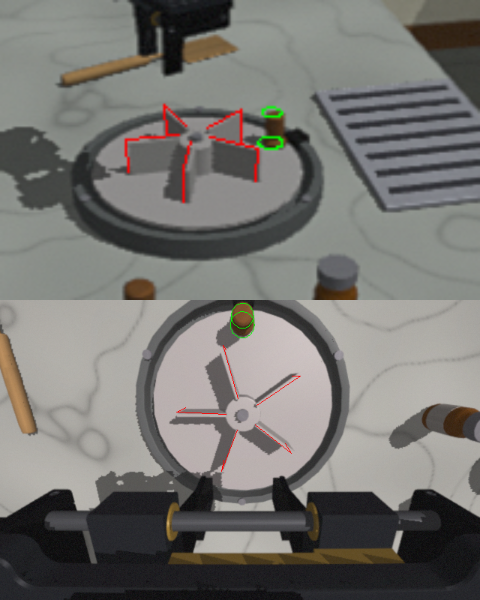

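The knob stands upright beside the shoe: (273,125) in the side half and (242,320) in the wrist half, both on the target rings. The blades still match the overlay and the gripper is clear, so I'm handing in.

```bash
python3 -c "
from bench import r
print(r.close_job())"
```

```text
the job is handed in; nothing more can be done
None
```

I handed the job in with the wheel at rest at its point of greatest drag and the small orange knob standing upright on the rim beside the shoe; by the last pictures it is within a few millimetres of the mark, but no verdict came back.

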